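# Hold the sprung cage arm of a dish holder open

## Robot

A 6-joint arm with a two-finger parallel gripper is mounted at the origin on a cart in front of the work surface, level with it; the furniture and walls round the work are solid. World frame = base frame: x ahead of the robot, y to its left, z up, the work surface at z = 0. Lengths are in m, angles in rad, forces in N, time in s.
With the tool pointing down it reaches from about 0.275 to 0.825 m from the base axis. Payload 4.9 kg.
Tool frame: the origin (TCP) lies midway between the tips of the shut fingers; the grasp point (between the pads) lies 19 mm behind it (bot.grip_depth is the distance from the TCP to the grasp point, in m); z points along the fingers, y is the line along which they close (so a half turn about z gives the same grasp; the last joint's range is limited). The gripper opens to 85 mm and grips with 20 to 120 N. Pads are 22 mm wide; open, the fingers measure 114 mm over their backs; the gripper's body (76 mm by 85 mm) begins 54 mm behind the grasp point. The pads swing forward as they close: fully open they stand 13 mm farther back than shut.
Start: joints at [-1.239, 0.326, -0.193, 1.052, 0, 1.437], TCP at [0.247, -0.491, 0.231] pointing down, gripper open.
Joint ranges: [-2.65, 2.65], [-0.97, 1.79], [-1.3, 1.35], [-1.93, 2.1], [-1.47, 1.37], [-3.14, 3.14]. Speed limits (rad/s): [2.57, 2.57, 3.14, 3.14, 3.14, 3.14].

## Interface

Orientations are given as a unit quaternion [w, x, y, z].
In Python, from cell import bot gives the robot as it stands. Calls block until the motion is done:
- bot.move_pose(position, orientation): joint-space move of the TCP to a pose.
- bot.move_linear(position, speed=0.15, rotation=None, until_force=None): straight line of the TCP; rotation=None keeps the orientation; speed is the mean speed in m/s. With until_force (N) it stops when the force on the tool has changed by that much, and returns True; else False.
- bot.goto_joints(angles): joint-space move.
- bot.set_gripper(opening, grasp_force=None): opening from 0.0 (shut) to 1.0 (fully open); grasp_force is the grip in N (None keeps the last); returns when the fingers have stopped.
- bot.wait(seconds).
- bot.solve_ik(position, orientation): joint angles nearest the present ones, or None.
- bot.camera(name): name is "scene" or "top" or "wrist"; returns the picture (480x640x3 uint8, red, green, blue); there is no depth.
- bot.calibration(name): a dict with "mtx" (3x3 intrinsics, pixels), "extrinsics" (4x4, takes a point from world to camera coordinates); the wrist camera has in their place "hand_eye" (4x4, takes a point from camera to tool coordinates, whose origin is the TCP and whose axes are the flange's). Camera axes: x right, y down, z forward; pixel columns grow to the right and rows downward; lengths in m; the calibration is good to about 2 mm. A picture is of the moment at which its call begins: read the wrist's pose just before it. calibration takes no time and is no camera call.
A pose or a line that the arm cannot do raises bot.PlanningError and nothing moves.
- bot.close_job(): hands the job in; it is judged then, once.
Trained networks look in the newest picture that a camera, given by its name, has taken for a name from the list of things; names that differ only in an ending like _2 or _b are one class to them, and where a whole thing is asked for, a point or a joint stands for the part that bears it (a point fixed in the world has none). Each returns a list of dicts, best first, with "confidence" (0 to 1); they miss things now and then, are a little off and sometimes report something else, mostly with a low value. They report only what shows in the picture. A call takes as long as a camera call.
- bot.search_frame(camera, thing): "bbox" ([left, top, width, height] in pixels, round what is visible of it).
Readings, each from a call of its own:
- bot.read_clock(): time.
- bot.read_joint_positions(): joint angles.
- bot.read_joint_vel(): joint speeds.
- bot.read_joint_efforts(): joint torques, N m.
- bot.read_position(): TCP position.
- bot.read_tool_rot(): TCP orientation.
- bot.read_ft_force(): force on the tool from outside, world axes, zero at the start.
- bot.read_moment(): the same for the moment, N m.
- bot.read_gripper_width(): opening from 0.0 (shut) to 1.0 (fully open).
- bot.read_finger_force(): force on a finger pad.
Only numpy, scipy, OpenCV 4.12 (cv2) and the standard library are available. Lean on these libraries where they do the work, as an engineer would, in place of code of your own. Each camera call takes 0.05 s, during which the arm holds its last target. There are 200 camera calls.

## Task

On the bench stands a sample-dish holder whose sprung cage arm keeps the dish in place. A screw-cap sample jar has been left in the arm's way: first take it away and stand it upright in the wide shallow tray, and let go of it. Then take the arm by its upright grip pin, swing it away from the dish against its spring all the way to its stop, and finish while holding it there so that a colleague can lift the dish out; never run the arm into the jar, and leave the dish and the other things on the bench where they are.

Things in the scene. Friction and masses are not known exactly. Their poses are not given: they have to be found in the camera images.
- dish_holder: Fixed aluminium base plate 12 mm thick, spanning x -105..105, y -90..110 mm of its frame (plus a lug at x 46..90 to y 158), on the bench at varying place and yaw. Origin in its underside, z up. Carries the dish, two locating pins 36 mm high on the dish's -y side, and at x 55..104, y 85 mm a dark bracket 72 mm high (bolt to 76) over the arm's pivot.
- grip_pin (a point): Middle of the gripped height (75 mm above the bench) of the upright round grip pin near the free end of the arm: dark steel, 18 mm in diameter, from 44 to 100 mm above the bench, 150 mm from the pivot axis. The pin turns with the arm.
- pivot (a point): Point on the vertical pivot axis of the arm, 75 mm above the bench.
- cage_arm (a joint): Sprung cage arm: two flat aluminium plates 22 mm wide, 22 to 44 mm above the bench, with a black rubber roller beside the dish. Swings level about the vertical pivot; reaches 161 mm from it. Angle in rad: 0 at rest along the holder's -x, growing clockwise seen from above (towards the holder's +y), 1.2 at the stop. Springs back when let go; takes 2 N at the pin to start, 6 N at the stop.
- jar: Screw-cap sample jar with white lid, 62 mm in diameter, 75 mm high, 0.09 to 0.18 kg, standing on the bench within the swing of the arm, on the holder's +y side. Origin at the centre of its underside, z up.
- jar_tray: Fixed open tray of folded sheet, 270 (x) x 335 (y) mm over its rims, rims 35 mm high, floor 2 mm thick; flat inside floor 244 x 310 mm, clear but for specks of seed. Origin at the centre of its underside. It stands to the robot's right, in front of the monitor.
- dish: Black round sample dish, 109 mm in diameter, 35 mm high, lying on the base plate between the locating pins and the roller; to be left alone. Origin at the centre of its underside.
- beaker: Glass beaker, 55 mm in diameter, 70 mm high, a bystander. Origin at the centre of its underside.
- tape: Roll of tape lying flat, 92 mm in diameter, 19 mm high, a bystander. Origin at the centre of its underside.
- stop_post (a point): Top centre of the steel post that marks the arm's open stop, 12 mm in diameter, 52 mm above the bench, on the lug of the base plate: the arm's flank lies against it at the stop.
- monitor_edge (a point): Lower front left corner of the fixed flat monitor, 88 mm above the bench: from here the screen runs 585 mm to the robot's right (towards -y, receding 50 mm in x) and up to 0.44 m. Keep the gripper and wrist in front of it, at smaller x, when passing from side to side.

How it is judged:
On the way, in this order (a step that is already met when the one before it is completed fails the run):
1. the jar stands upright in the tray, let go (x of jar in the frame of jar_tray between -0.1 and 0.1 m and y of jar in the frame of jar_tray between -0.13 and 0.13 m and height (world z) of jar below 0.01 m and angle between jar's own z axis and vertical below 0.1 rad and contact force between jar and the arm below 0.1 N and contact force between jar and the fingers below 0.1 N), for 0.3 s.
2. the arm is wound to its stop (value of joint cage_arm above 1.14 rad and contact force between the fingers and cage_arm above 2 N), for 0.3 s.
At the end, for the whole second after the job is handed in: The program ends with the fingers still on the cage arm (contact force over 2 N) and the arm held within 0.06 rad of its stop (joint over 1.14 of 1.2 rad) through the last second; the jar stands at rest and upright (within 0.1 rad) on the floor of the tray; the dish is within 15 mm of its start (all of step 2 and contact force between cage_arm and jar below 0.1 N and x of jar in the frame of jar_tray between -0.1 and 0.1 m and y of jar in the frame of jar_tray between -0.13 and 0.13 m and height (world z) of jar below 0.01 m and angle between jar's own z axis and vertical below 0.1 rad and linear speed of jar below 0.02 m/s and distance of dish from where it was at the start of the episode below 0.015 m); the arm keeps its last pose, push and grip.
It fails at once if the cage arm runs into the jar (contact force between cage_arm and jar above 0.5 N).
It fails at once if the jar is tipped over (angle between jar's own z axis and vertical above 0.8 rad).
It fails at once if the dish is shifted (distance of dish from where it was at the start of the episode above 0.015 m).
It fails at once if a bystander is disturbed (distance of any of beaker, tape from where it was at the start of the episode above 0.03 m).
It also fails if it takes over 59 s, if anything falls off the work surface, if the arm or the gripper's body presses on something with over 40 N, if the wrist force passes 120 N, or if a joint passes its speed limit or range.

## Working session

There is one attempt and no reset: what is moved stays moved. The work goes in short steps, each a Python script; the robot and the scene stay as the last script left them, time stands still between calls to the robot, and variables do not carry over. Pictures are saved under pics/ and viewed, at most 10 in all, crops included, and the job is handed in when it is done.

```bash
mkdir -p pics; python3 - <<'E'
from cell import bot
import cv2,numpy as np
np.set_printoptions(precision=4,suppress=True)
for c in("top","scene"):
    cv2.imwrite(f"pics/{c}0.png",bot.camera(c)[:,:,::-1])
    k=bot.calibration(c);print(c,k["mtx"].tolist(),k["extrinsics"])
    for t in["dish_holder","grip_pin","jar","jar_tray","dish","beaker","tape","cage_arm"]:
        print(t,[(np.round(d["bbox"]).tolist(),round(d["confidence"],2)) for d in bot.search_frame(c,t)[:2]])
print(bot.calibration("wrist"),bot.read_tool_rot(),bot.read_clock(),bot.read_position())
E
```

```text
top [[445.10387622574456, 0.0, 319.35149645558437], [0.0, 445.10387622574456, 243.92241191114667], [0.0, 0.0, 1.0]] [[ 0.0226 -0.9997  0.0122 -0.0164]
 [-0.9925 -0.0239 -0.1196  0.5451]
 [ 0.1199 -0.0094 -0.9927  1.1298]
 [ 0.      0.      0.      1.    ]]
dish_holder [([216.0, 212.0, 94.0, 91.0], 0.62)]
grip_pin [([228.0, 227.0, 26.0, 64.0], 0.83)]
jar [([185.0, 252.0, 30.0, 33.0], 0.61), ([244.0, 243.0, 45.0, 47.0], 0.31)]
jar_tray [([380.0, 223.0, 131.0, 108.0], 0.58)]
dish [([247.0, 246.0, 44.0, 41.0], 0.97)]
beaker [([176.0, 153.0, 29.0, 28.0], 0.69)]
tape [([211.0, 303.0, 41.0, 36.0], 0.67), ([174.0, 155.0, 28.0, 25.0], 0.38)]
cage_arm [([231.0, 228.0, 21.0, 67.0], 0.63), ([245.0, 246.0, 45.0, 42.0], 0.45)]
scene [[539.5385530096381, 0.0, 314.73916224625935], [0.0, 539.5385530096381, 236.42472066579487], [0.0, 0.0, 1.0]] [[-0.8695 -0.4938 -0.0045  0.4526]
 [-0.3266  0.5818 -0.7449  0.2441]
 [ 0.3705 -0.6462 -0.6672  1.2604]
 [ 0.      0.      0.      1.    ]]
dish_holder [([232.0, 253.0, 119.0, 86.0], 0.82)]
grip_pin [([230.0, 254.0, 122.0, 87.0], 0.35)]
jar [([251.0, 318.0, 32.0, 44.0], 0.63)]
jar_tray [([319.0, 155.0, 114.0, 92.0], 0.57)]
dish [([279.0, 268.0, 43.0, 41.0], 0.64)]
beaker [([145.0, 291.0, 30.0, 40.0], 0.85), ([316.0, 326.0, 40.0, 42.0], 0.64)]
tape [([318.0, 328.0, 37.0, 40.0], 0.83), ([320.0, 154.0, 112.0, 89.0], 0.32)]
cage_arm [([248.0, 292.0, 63.0, 37.0], 0.9)]
{'mtx': array([[333.6262,   0.    , 318.0938],
       [  0.    , 333.6262, 235.4631],
       [  0.    ,   0.    ,   1.    ]]), 'hand_eye': array([[-0.0007, -0.9634, -0.2682,  0.0678],
       [ 1.    , -0.0004, -0.0009, -0.0004],
       [ 0.0007, -0.2682,  0.9634, -0.1428],
       [ 0.    ,  0.    ,  0.    ,  1.    ]])} [-0.      0.973   0.2308 -0.    ] 0.9 [ 0.247  -0.4914  0.2313]
```

View pics/top0.png

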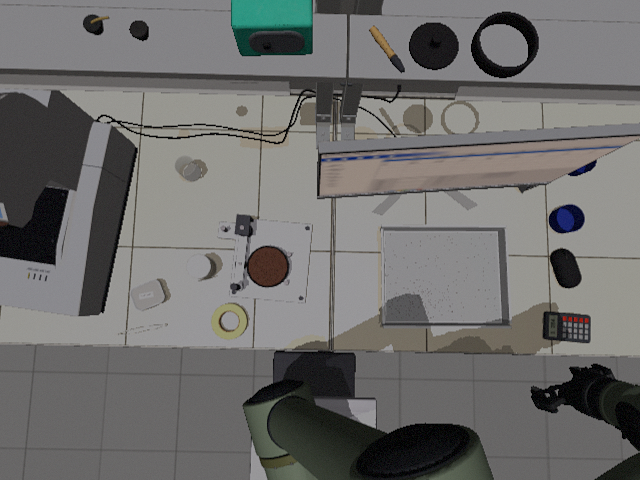

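View pics/scene0.png

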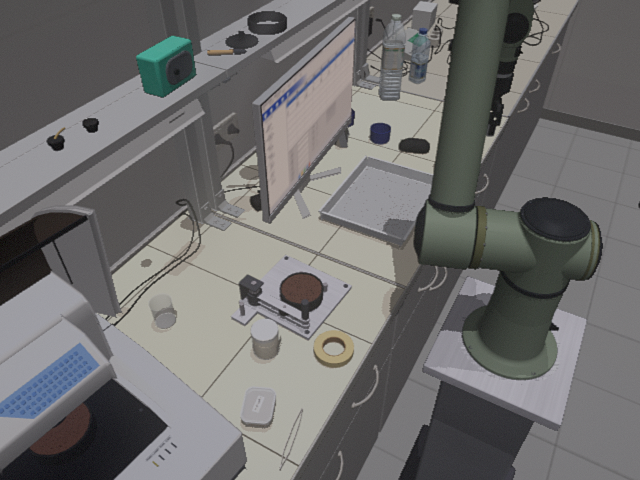

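The top view shows the holder near (265,260), pivot bracket (243,225), grip pin (236,287), jar (202,266), tape (229,321), beaker (190,168) and tray (445,277). The scene view agrees with this. Next I'll take a closer wrist-camera view.

```bash
cat > h.py <<'E'
from cell import bot
import cv2,numpy as np
from scipy.spatial.transform import Rotation as R
np.set_printoptions(precision=4,suppress=True)
def cam(name,pose=None):
    k=bot.calibration(name)
    if name!="wrist": return k["mtx"],np.linalg.inv(k["extrinsics"])
    p,q=pose; T=np.eye(4); T[:3,:3]=R.from_quat(np.roll(q,-1)).as_matrix(); T[:3,3]=p
    return k["mtx"],T@k["hand_eye"]
def at(c,uv,z):
    K,T=c; d=T[:3,:3]@np.linalg.solve(K,[*uv,1]); o=T[:3,3]
    return o+d*(z-o[2])/d[2]
def proj(c,P):
    K,T=c; p=np.linalg.inv(T)@[*P,1]; p=K@p[:3]; return p[:2]/p[2]
def down(yaw):  # tool z down, tool y axis (closing) at world angle yaw+90deg... x axis at yaw
    q=(R.from_euler('z',yaw)*R.from_euler('x',np.pi)).as_quat(); return np.roll(q,1)
E
python3 - <<'E'
from h import *
c=cam("top")
for n,uv,z in[("jar lid",(205,265),.075),("pin",(236,287),.1),("pivot bolt",(244,217),.076),("bracket c",(243,226),.072),("dish",(268,266),.047),("beaker",(190,168),.035),("tape",(229,321),.019),
 ("tray",(383,229),.035),("tray",(504,229),.035),("tray",(508,324),.035),("tray",(383,324),.035),("plate",(312,222),.012),("plate",(304,302),.012),("plate",(230,298),.012),("lug",(220,222),.012),("mon",(318,197),.088)]: print(n,at(c,uv,z))
i=cv2.imread("pics/top0.png")[200:350,160:330]; cv2.imwrite("pics/topc.png",cv2.resize(i,None,fx=4,fy=4,interpolation=3)[:600])
for yaw in (0,np.pi/2,-np.pi/2,np.pi): 
  for p in ([.38,.2,.35],[.3,.2,.3]): print(yaw,p,bot.solve_ik(p,down(yaw)))
E
```

```text
jar lid [0.4804 0.2807 0.075 ]
pin [0.4271 0.1968 0.1   ]
pivot bolt [0.604  0.1887 0.076 ]
bracket c [0.5816 0.1909 0.072 ]
dish [0.4835 0.1267 0.047 ]
beaker [0.7395 0.3439 0.035 ]
tape [0.3409 0.225  0.019 ]
tray [ 0.5885 -0.1696  0.035 ]
tray [ 0.5963 -0.4885  0.035 ]
tray [ 0.3499 -0.4921  0.035 ]
tray [ 0.3429 -0.171   0.035 ]
plate [0.6064 0.0171 0.012 ]
plate [0.3938 0.0328 0.012 ]
plate [0.3998 0.2265 0.012 ]
lug [0.6003 0.2624 0.012 ]
mon [0.6576 0.003  0.088 ]
0 [0.38, 0.2, 0.35] [ 0.3122  0.0415 -0.243   1.2863  0.     -2.8294]
0 [0.3, 0.2, 0.3] [ 0.3824 -0.0784 -0.4857  1.1636  0.     -2.7592]
1.5707963267948966 [0.38, 0.2, 0.35] [ 0.3122  0.0415 -0.243   1.2863  0.      1.883 ]
1.5707963267948966 [0.3, 0.2, 0.3] [ 0.3824 -0.0784 -0.4857  1.1636  0.      1.9532]
-1.5707963267948966 [0.38, 0.2, 0.35] [ 0.3122  0.0415 -0.243   1.2863  0.     -1.2586]
-1.5707963267948966 [0.3, 0.2, 0.3] [ 0.3824 -0.0784 -0.4857  1.1636  0.     -1.1884]
3.141592653589793 [0.38, 0.2, 0.35] [ 0.3122  0.0415 -0.243   1.2863  0.      0.3122]
3.141592653589793 [0.3, 0.2, 0.3] [ 0.3824 -0.0784 -0.4857  1.1636  0.      0.3824]
```

View pics/topc.png

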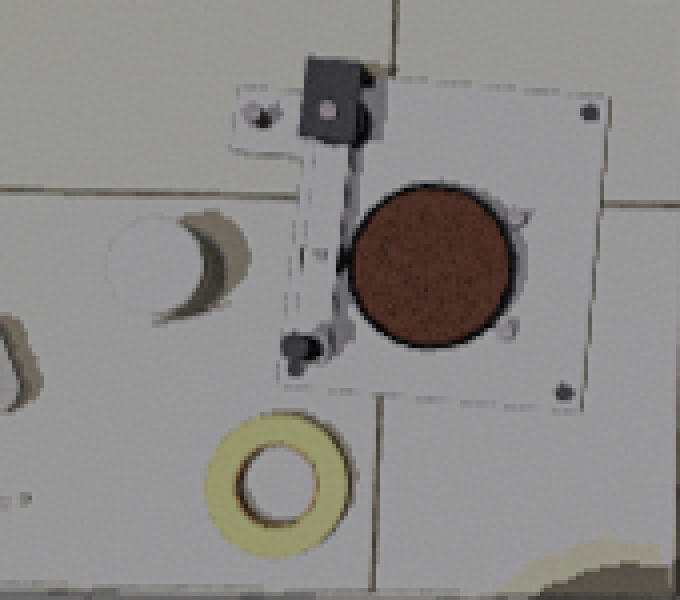

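```bash
python3 - <<'E'
from h import *
bot.move_pose([.38,.21,.33],down(np.pi))
p=bot.read_position(),bot.read_tool_rot(); np.save("p1.npy",np.concatenate(p))
im=bot.camera("wrist"); cv2.imwrite("pics/w1.png",im[:,:,::-1]); print(p,bot.read_clock())
c=cam("wrist",p); t=cam("top")
for t_ in["grip_pin","jar","dish"]: print(t_,[(np.round(d["bbox"]).tolist(),round(d["confidence"],2)) for d in bot.search_frame("wrist",t_)[:2]])
piv=at(t,(242,227.5),.076); pin=at(t,(233.7,286.2),.1); print(piv,pin,np.linalg.norm((piv-pin)[:2]))
print(proj(c,piv),proj(c,pin),proj(c,at(t,(199,266),.075)))
E
```

```text
(array([0.3804, 0.2095, 0.3299]), array([-0.    ,  0.0006,  1.    , -0.0001])) 3.5
grip_pin [([297.0, 223.0, 24.0, 109.0], 0.88)]
jar [([354.0, 242.0, 60.0, 59.0], 0.9)]
dish [([220.0, 230.0, 81.0, 81.0], 0.95), ([297.0, 224.0, 24.0, 107.0], 0.45)]
[0.5771 0.1926 0.076 ] [0.4289 0.2024 0.1   ] 0.14850903715873556
[305.5113 345.0793] [311.6604 246.2238] [384.9194 276.4925]
```

View pics/w1.png

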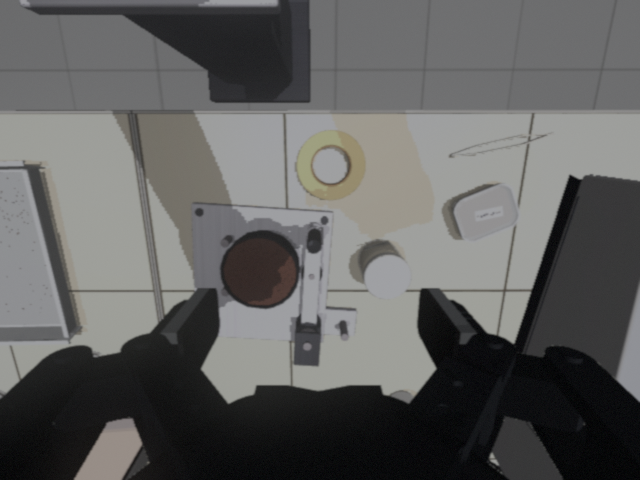

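The wrist view, which is upside down, shows the pin top at about (314.5,247), the bolt at (308,347) and the jar lid at (387,276). These agree with the top camera to about 3 mm. I'll compute both, then fetch the jar.

```bash
python3 - <<'E'
from h import *
P=np.load("p1.npy"); c=cam("wrist",(P[:3],P[3:])); t=cam("top")
W=[at(c,(308,347),.076),at(c,(314.5,247),.1),at(c,(387,276),.075)]
T=[at(t,(242,227.5),.076),at(t,(233.7,286.2),.1),at(t,(199.3,266),.075)]
print(np.array(W),np.array(T)); print(np.linalg.norm((W[0]-W[1])[:2]))
jar=(W[2]+T[2])/2; np.save("pts.npy",(np.array(W)+T)/2); print("jar",jar)
q=down(np.pi/2)
bot.move_pose([jar[0],jar[1],.2],q)
bot.set_gripper(1.0)
hit=bot.move_linear([jar[0],jar[1],.05],.12,until_force=8); print(hit,bot.read_position())
if not hit: print(bot.move_linear([jar[0],jar[1],.027],.06,until_force=8))
bot.set_gripper(0.0,grasp_force=30)
print(bot.read_gripper_width(),bot.read_finger_force(),bot.read_ft_force(),bot.read_clock())
E
```

```text
[[0.5801 0.1959 0.076 ]
 [0.4299 0.2057 0.1   ]
 [0.4769 0.2981 0.075 ]] [[0.5771 0.1926 0.076 ]
 [0.4289 0.2024 0.1   ]
 [0.4776 0.2947 0.075 ]]
0.15053827958358876
jar [0.4772 0.2964 0.075 ]
False [0.4778 0.2967 0.0507]
False
0.7116519656632927 32.97540458792355 [-0.1292  0.3667  3.4409] 7.6333
```

```bash
python3 - <<'E'
from h import *
q=down(np.pi/2); p=bot.read_position()
bot.move_linear([p[0],p[1],.20],.12)
print(bot.read_gripper_width())
bot.move_linear([.40,.0,.20],.25)
bot.move_linear([.46,-.325,.20],.25)
bot.move_linear([.46,-.325,.06],.15)
print(bot.move_linear([.46,-.325,.027],.03,until_force=4),bot.read_position(),bot.read_gripper_width(),bot.read_ft_force())
bot.wait(.2); bot.set_gripper(1.0)
p=bot.read_position(); bot.move_linear([p[0],p[1],.2],.12); bot.wait(.3)
bot.move_pose([.36,-.24,.3],down(np.pi/2))
im=bot.camera("wrist"); cv2.imwrite("pics/w2.png",im[:,:,::-1]); cv2.imwrite("pics/t2.png",bot.camera("top")[180:350,170:520,::-1])
print(bot.search_frame("top","jar")[:2],bot.read_clock())
E
python3 -c "
import cv2,numpy as np
a=cv2.resize(cv2.imread('pics/t2.png'),None,fx=2,fy=2);cv2.imwrite('pics/t2b.png',a)"
```

```text
0.7124901233971875
True [ 0.4597 -0.3248  0.0297] 0.7122031782223966 [-0.5339  0.8216  5.7545]
[{'bbox': [426.0, 264.9, 30.9, 28.5], 'confidence': 0.78}] 17.3833
```

View pics/t2b.png

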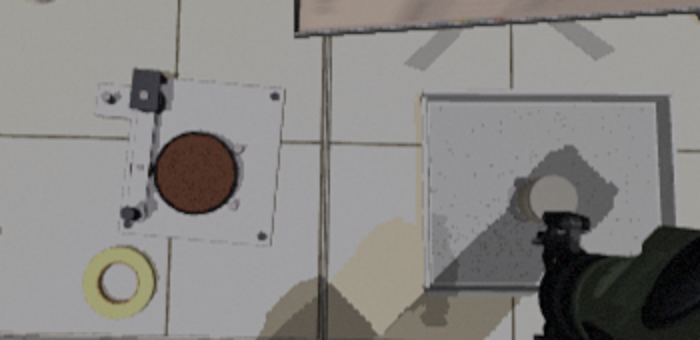

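The jar stands upright in the tray at about (441,279) in the full image, and the holder and dish haven't moved. Next is the pin.

```bash
python3 - <<'E'
from h import *
piv,pin,_=np.load("pts.npy"); d=(pin-piv)[:2]; a0=np.arctan2(d[1],d[0])%(2*np.pi); print(a0,np.linalg.norm(d))
print(bot.solve_ik([*(piv[:2]+.15*np.array([np.cos(a0-1.2),np.sin(a0-1.2)])),.056],down(a0-1.2)))
bot.move_pose([pin[0],pin[1],.25],down(a0)); print(bot.read_joint_positions())
bot.set_gripper(.8)
print(bot.move_linear([pin[0],pin[1],.14],.12,until_force=8),bot.move_linear([pin[0],pin[1],.056],.06,until_force=8))
print(bot.read_position(),bot.read_ft_force())
bot.set_gripper(0.0,grasp_force=40)
print(bot.read_gripper_width()*85,bot.read_finger_force(),bot.read_ft_force(),bot.read_moment(),bot.read_position(),bot.read_clock())
cv2.imwrite("pics/w3.png",bot.camera("wrist")[:,:,::-1])
E
```

```text
3.0758539540709693 0.14952363511206954
[ 0.4469  0.6288 -0.1831  0.7589  0.      1.7127]
[ 0.2869  0.1752 -0.345   1.0506 -0.0004  0.3541]
False False
[0.4297 0.2042 0.0564] [ 0.1089 -0.2326 -0.3546]
17.058138718296483 38.89293193817139 [-1.556  -1.1171  3.0547] [-0.114   0.0927  0.0305] [0.4294 0.204  0.0562] 22.4833
```

View pics/w3.png

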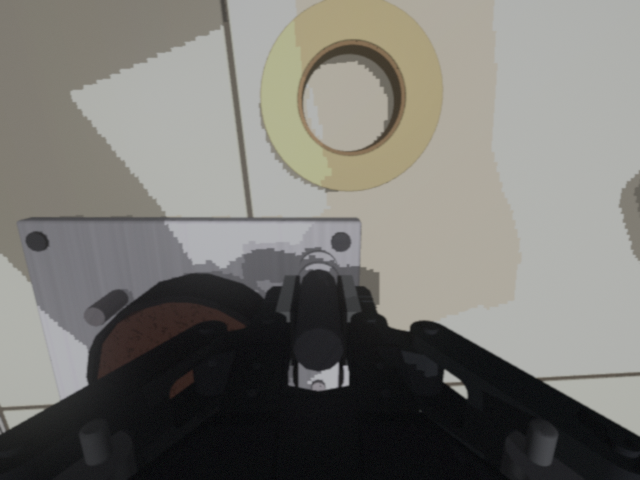

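The pin top at (318,345) is centred between the pads. Now I'll swing the arm.

```bash
python3 - <<'E'
from h import *
piv,pin,_=np.load("pts.npy"); d=(pin-piv)[:2]; a0=np.arctan2(d[1],d[0])%(2*np.pi); r=np.linalg.norm(d)
f0=bot.read_ft_force()
for th in np.r_[np.arange(.1,1.11,.1),1.15,1.18,1.20,1.22]:
    a=a0-th; u=np.array([np.cos(a),np.sin(a)])
    bot.move_linear([*(piv[:2]+r*u),.056],.05,rotation=down(a))
    f=bot.read_ft_force(); t=np.array([u[1],-u[0]])
    print(round(th,2),"tang %.1f rad %.1f z %.1f"%(f[:2]@t,f[:2]@u,f[2]),round(bot.read_finger_force(),1),round(bot.read_gripper_width()*85,1))
    if f[:2]@t<-14: break
bot.wait(.4)
P=bot.read_position(),bot.read_tool_rot(); print(P[0],bot.read_ft_force(),bot.read_clock())
cv2.imwrite("pics/w4.png",bot.camera("wrist")[:,:,::-1]); cv2.imwrite("pics/s4.png",cv2.resize(bot.camera("scene")[230:390,220:420,::-1],None,fx=4,fy=3.75))
im=bot.camera("top"); cv2.imwrite("pics/t4.png",cv2.resize(im[180:350,130:520,::-1],None,fx=2,fy=2))
E
```

```text
0.1 tang -2.2 rad 1.4 z 4.8 39.1 16.9
0.2 tang -2.5 rad 0.3 z 5.8 39.1 17.0
0.3 tang -1.6 rad 0.5 z 6.1 39.2 16.7
0.4 tang -3.8 rad -0.5 z 7.4 39.3 16.7
0.5 tang -1.9 rad -0.2 z 6.4 39.3 17.1
0.6 tang -2.8 rad -0.2 z 6.9 39.3 16.6
0.7 tang -3.5 rad 0.5 z 7.4 39.3 17.2
0.8 tang -4.1 rad 0.3 z 7.9 39.4 17.1
0.9 tang -4.3 rad 0.5 z 7.2 39.4 17.1
1.0 tang -4.2 rad 0.6 z 8.0 39.4 16.8
1.1 tang -5.1 rad 0.3 z 7.2 39.4 17.0
1.15 tang -4.3 rad 1.0 z 8.5 39.4 16.9
1.18 tang -4.9 rad 0.5 z 7.9 39.5 16.7
1.2 tang -5.1 rad 0.1 z 7.5 39.5 17.3
1.22 tang -6.8 rad 0.0 z 9.2 39.9 16.9
[0.5345 0.3374 0.0562] [-7.1095 -1.7508  9.8679] 28.9333
```

View pics/w4.png

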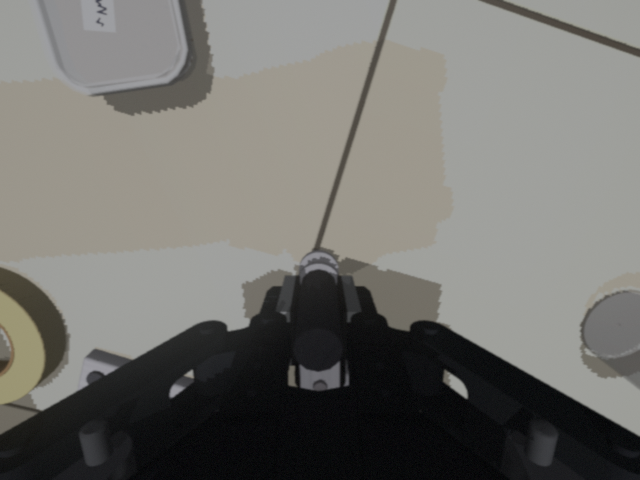

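View pics/t4.png

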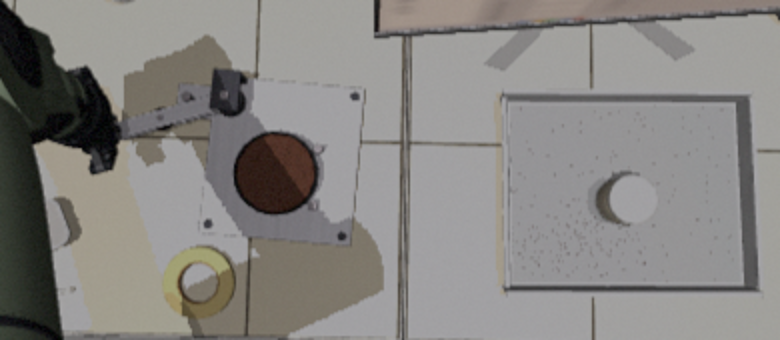

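The pin is still held and the arm lies close to its stop post at about (188,97). The dish and jar are fine. I'll push slightly further to feel the stop clearly, then hand in.

```bash
python3 - <<'E'
from h import *
piv,pin,_=np.load("pts.npy"); d=(pin-piv)[:2]; a0=np.arctan2(d[1],d[0])%(2*np.pi); r=np.linalg.norm(d)
ok=False
for th in np.arange(1.225,1.32,.008):
    a=a0-th; u=np.array([np.cos(a),np.sin(a)]); t=np.array([u[1],-u[0]])
    bot.move_linear([*(piv[:2]+r*u),.056],.03,rotation=down(a)); bot.wait(.1)
    f=bot.read_ft_force()[:2]@t; print(round(th,3),round(f,1))
    if f<-13: ok=True; break
bot.wait(.6); print(bot.read_ft_force(),bot.read_finger_force(),bot.read_gripper_width()*85,bot.read_clock())
if ok: print(bot.close_job())
E
```

```text
1.225 -9.0
1.233 -11.7
1.241 -14.6
[-13.6779  -4.8019  15.9681] 41.130425333976746 16.45287730186434 30.7333
the job is handed in; nothing more can be done
None
```

The jar stands upright in the tray, released, and I handed the job in with the cage arm held against its stop by the grip pin. The dish, beaker and tape look undisturbed in the pictures, but the judged result was not reported back.

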